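# Click the bead selector round to purple

### The arm

A 6-joint arm with a two-finger parallel gripper is mounted at the origin on the work surface. World frame = base frame: x ahead of the robot, y to its left, z up, the work surface at z = 0. Lengths are in m, angles in rad, forces in N, time in s.
With the tool pointing down it reaches from about 0.35 to 0.775 m from the base axis. Payload 5.5 kg.
Tool frame: the origin (TCP) lies midway between the tips of the shut fingers; the grasp point (between the pads) lies 19 mm behind it; z points along the fingers, y is the line along which they close (so a half turn about z gives the same grasp; the last joint's range is limited). The gripper opens to 85 mm and grips with 20 to 120 N. Pads are 22 mm wide; open, the fingers measure 114 mm over their backs; the gripper's body (76 mm by 85 mm) begins 54 mm behind the grasp point. The pads swing forward as they close: fully open they stand 13 mm farther back than shut.
Start: joints at [1.066, 0.313, 0.046, 1.304, 0, 1.431], TCP at [0.205, 0.537, 0.231] pointing down, gripper open.
Joint ranges: [-2.76, 2.76], [-0.86, 1.69], [-1.03, 1.26], [-2.2, 2.34], [-1.47, 1.5], [-3.14, 3.14]. Speed limits (rad/s): [2.57, 2.57, 3.14, 3.14, 3.14, 3.14].

### API

Orientations are given as a unit quaternion [w, x, y, z].
In Python, from workcell import env gives the robot as it stands. The module is installed in compiled form; this text tells all that it offers.
- The arm moves only by the tool servo_tool, never from a script. Its argument "increments" is a list of rows, each an object of numbers: "grip": the closure, from 0 (fully open) to 1 (shut); "x", "y", "z": the shift along the tool's x, y, z in mm; "roll": the turn about the tool's z in degrees. In form: [{"grip": .., "x": .., "y": .., "z": .., "roll": ..}, ...]. A call has 1 to 5 rows; each row shifts and turns the commanded pose from where the row before left it, along the tool's axes as they then stand; what a row does not reach is not made up. A row lasts 1/12 s, in which the tool goes at most 41.7 mm and 7.16 degrees, less where a joint would pass 70% of its speed; a pose out of reach is approached as far as the arm can. A call is refused whole if a number of a shift passes 41.7 or a number of a turn 7.16, either way. A call with a gripper value outside its range is refused whole. The fingers move at their own pace and stop on an object; "grip_force" is the grip in N (left out, the last holds). Time passes only in rows, so rows that do not move let the fingers close. It gives the time, the measured TCP pose, the force, the opening and the grip force at its end, in the units of the state.
- env.get_state(): the state, without advancing time (a new reading comes with each control period).
- env.read_camera(name): name is "side" or "top" or "wrist"; returns the picture (400x640x3 uint8, red, green, blue); there is no depth.
- env.get_calibration(name): a dict with "vertical_fov" (degrees; the focal length in pixels is half the picture's height over the tangent of half this angle, whatever the lens; pixels are square), "cx", "cy" (the principal point, pixels), "rvec" (rotation vector, rad) and "tvec" (3), from world to camera coordinates, as OpenCV has them; the wrist camera has in their place "tool_from_camera" (4x4, takes a point from camera to tool coordinates, whose origin is the TCP and whose axes are the flange's). Camera axes: x right, y down, z forward; pixel columns grow to the right and rows downward; lengths in m; the calibration is good to about 2 mm. A picture is of the moment at which its call begins: read the wrist's pose just before it. get_calibration takes no time and is no camera call.
- env.hand_in(): hands the job in; it is judged then, once.
The state is a dict: "clock": time; "joint_pos": joint angles; "qvel": joint speeds; "tau": joint torques, N m; "tcp_pos": TCP position; "orientation": TCP orientation; "wrist_force": force on the tool from outside, world axes, zero at the start; "ft_torque": the same for the moment, N m; "finger_gap": finger opening in m; "grip_force": force on a finger pad.
Only numpy, scipy, OpenCV 4.12 (cv2) and the standard library are available. Lean on these libraries where they do the work, as an engineer would, in place of code of your own. Each camera call takes 0.05 s, during which the arm holds its last target. There are 200 camera calls.

### The job

With a fingertip pressed lightly on its top, turn the knurled wheel of the bead selector until the pocket of purple beads clicks in at the orange arrow of the spout, without running past it to the next pocket. Only touch the wheel: do not pick up or shove the selector, leave the jars and other things around it where they are, and take the hand away at the end.

Things in the scene. Friction and masses are not known exactly. Their poses are not given: they have to be found in the camera images.
- dispenser: Bead selector: loose white housing (1.5 kg, rubber feet), 150 (its x) x 120 x 38 mm high; origin at the centre of its underside, z up. On it a grey knurled wheel 104 mm across, 44 to 62 mm above the table, flat clear top over five bead pockets of different colours. On its -x edge the spout block (30 x 36 mm, top at 50 mm) with an orange arrow pointing at the wheel.
- wheel_top (a point): Centre of the wheel's flat top, on its upright axis, 62 mm above the table. The wheel is sprung: it gives up to 5 mm under a press (3 N at first touch, 8 N at the bottom, then hard). A fingertip that presses it down about 4 mm, 35 to 40 mm from the axis, and moves round the axis drags it along (a click takes about 1.5 N there); pressed less it may slip.
- purple (a point): On the wheel's top, above the middle of the purple pocket (33 mm across, no other pocket is purple), 30 mm from the axis; it turns with the wheel.
- outlet (a point): Centre of the spout block's top, where the orange arrow is: 71 mm from the wheel's axis along the housing's -x.
- wheel (a joint): Wheel angle in rad, growing anticlockwise from above; 0 (or 6.283, a full turn on) has the purple pocket at the arrow. It turns either way, with a click every 1.257 rad; let go, a spring draws it to the nearest click. Starts anywhere from 0.8 to 5.48, usually clicked in at another colour. End stops at -1.6 and 7.9.
- jar_gold: Loose open clear jar with gold beads, 72 mm across, 64 mm high; origin at the centre of its underside. Bystander.
- jar_pink: Loose open clear jar with pink beads, 72 mm across, 64 mm high; origin at the centre of its underside. Bystander.
- jar_silver: Loose open clear jar with silver beads, 72 mm across, 64 mm high; origin at the centre of its underside. Bystander.
- lid: Loose white-clear jar lid, 68 mm across, 8 mm thick, lying flat; origin at the centre of its underside. Bystander.
- bangle: Loose brass bangle, 68 mm across, 6 mm high, lying flat; origin at the centre of its underside. Bystander.
- scoop: Loose bead spoon 140 mm long lying flat along its x; origin under its middle. Bystander.
- tube: Loose copper-coloured bead tube 18 mm thick, 90 mm long, lying along its x; origin under its middle. Bystander.

How it is judged:
On the way, in this order (a step that is already met when the one before it is completed fails the run):
1. a finger touches the bead selector (contact force between the fingers and dispenser above 0.5 N), for 0.05 s.
2. the purple pocket is clicked in at the arrow, the wheel at rest ((value of joint wheel between -0.12 and 0.12 rad or value of joint wheel between 6.1632 and 6.4032 rad) and velocity of joint wheel between -0.1 and 0.1 rad/s), for 0.3 s.
At the end, for the whole second after the job is handed in: The wheel rests with the purple pocket at the arrow (within 0.12 rad), the selector stands flat within 25 mm of where it was (its spout within 30 mm), and every bystander is within 30 mm of where it stood (all of step 2 and distance of dispenser from where it was at the start of the episode below 0.025 m and distance of each of outlet, jar_gold, jar_pink, jar_silver, lid, bangle, scoop, tube from where it was at the start of the episode below 0.03 m and height (world z) of dispenser below 0.008 m and angle between dispenser's own z axis and vertical below 0.05 rad); the robot touches nothing.
It fails at once if the wheel ran past purple, more than half way to the next pocket (value of joint wheel below -0.66 rad or value of joint wheel above 6.95 rad).
It fails at once if the selector was lifted, tipped or shoved (height (world z) of dispenser above 0.008 m or angle between dispenser's own z axis and vertical above 0.12 rad or distance of dispenser from where it was at the start of the episode above 0.025 m or distance of outlet from where it was at the start of the episode above 0.03 m).
It fails at once if a bystander was moved or picked up (distance of any of jar_gold, jar_pink, jar_silver, lid, bangle, scoop, tube from where it was at the start of the episode above 0.03 m).
It also fails if it takes over 58 s, if anything falls off the work surface, if the arm or the gripper's body presses on something with over 40 N, if the wrist force passes 120 N, or if a joint passes its speed limit or range.

## Working session

There is one attempt and no reset: what is moved stays moved. The work goes in short steps, Python scripts to look and compute and a tool call to move; the robot and the scene stay as the last step left them, time stands still between calls to the robot, and variables do not carry over. Pictures are saved under pics/ and viewed, at most 10 in all, crops included, and the job is handed in when it is done.

Besides the shell and the picture viewer there is one more tool, called after "Request:" as name(argument=value, ...), one argument or row to a line, values as JSON. servo_tool: Moves the arm, as the interface text tells. Its arguments: {"type":"object","properties":{"increments":{"type":"array"},"grip_force":{"type":"number"}},"required":["increments"]}

```bash
mkdir -p pics; cat > h.py <<'E'
import numpy as np, cv2
from workcell import env
def save(n,f):
    im=env.read_camera(n); cv2.imwrite(f'pics/{f}.png',im[:,:,::-1]); return im
def ray(name,u,v,z,st=None):
    c=env.get_calibration(name); f=200/np.tan(np.radians(c['vertical_fov'])/2)
    d=np.array([(u-c['cx'])/f,(v-c['cy'])/f,1.])
    if 'rvec' in c:
        R=cv2.Rodrigues(np.array(c['rvec'],float))[0]; o=-R.T@np.array(c['tvec']).ravel(); d=R.T@d
    else:
        T=np.array(c['tool_from_camera']); w,x,y,zz=st['orientation']
        from scipy.spatial.transform import Rotation as Ro
        R=Ro.from_quat([x,y,zz,w]).as_matrix(); o=R@T[:3,3]+np.array(st['tcp_pos']); d=R@T[:3,:3]@d
    return o+d*(z-o[2])/d[2]
E
python3 - <<'E'
from h import *
s=env.get_state(); print(s)
save('top','top0'); 
print(env.get_calibration('top'))
E
```

```text
{'clock': 0.0, 'joint_pos': array([1.06639913e+00, 3.14013768e-01, 4.50143272e-02, 1.30359098e+00,
       1.19328400e-05, 1.43121321e+00]), 'qvel': array([ 0.00196084, -0.00099024,  0.00077215, -0.00033039,  0.00026329,
       -0.00031278]), 'tau': array([-1.17487096e-03, -4.80625105e+01,  2.98533475e+01,  1.93056866e-02,
       -2.20772808e-04,  2.29602057e-05]), 'tcp_pos': array([0.20490374, 0.53672808, 0.23041571]), 'orientation': array([-2.89535314e-04,  1.81397135e-01,  9.83409515e-01, -8.49058793e-04]), 'wrist_force': array([0.0583667 , 0.67011887, 0.99890153]), 'ft_torque': array([-0.00513778, -0.01105045,  0.03042587]), 'grip_force': 0.0, 'finger_gap': 0.08511785603514899}
{'vertical_fov': 47.76321893883965, 'cx': 325.40224066929636, 'cy': 200.25897917256472, 'rvec': array([ 2.15362528, -2.15069384,  0.08602209]), 'tvec': array([0.03348583, 0.52455598, 1.06819534])}
```

View pics/top0.png

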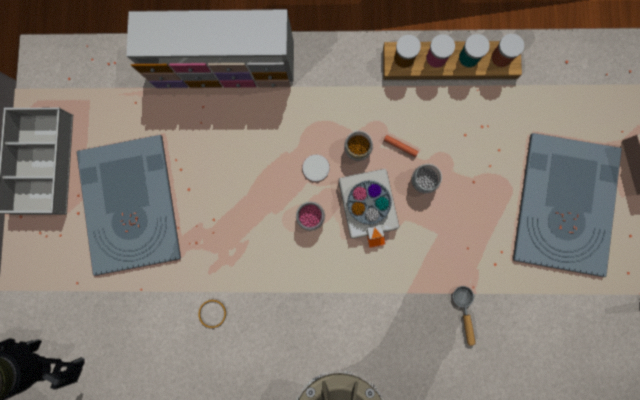

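The top view shows the selector at about (369,204). Its orange arrow is at (376,237) and the purple pocket at (375,190). The jars are at (358,146), (426,180) and (310,216), the tube at (401,146) and the lid at (316,168).

```bash
python3 - <<'E'
from h import *
im=cv2.imread('pics/top0.png'); hsv=cv2.cvtColor(im,cv2.COLOR_BGR2HSV)
def cen(lo,hi):
    m=cv2.inRange(hsv,lo,hi); m[:170]=0;m[250:]=0;m[:,:335]=0;m[:,400:]=0
    M=cv2.moments(m,True); return M['m10']/M['m00'],M['m01']/M['m00'],M['m00']
pp=cen((125,80,40),(155,255,255)); ar=cen((5,180,180),(18,255,255))
print(pp,ar)
p=ray('top',*pp[:2],.055); a=ray('top',*ar[:2],.05)
w=ray('top',368.5,202.5,.062)
print('purple',p,'arrow',a,'wheel',w, np.linalg.norm(a-w), np.linalg.norm(p-w))
ang=lambda v:np.degrees(np.arctan2(v[1],v[0]))
print(ang(a-w),ang(p-w),(ang(p-w)-ang(a-w))%360)
for n,u in dict(gold=(358,146),silver=(426,180),pink=(310,216),lid=(316,168)).items(): print(n,ray('top',*u,.03))
s=env.get_state();print(ray('wrist',320,200,0.06,s))
E
```

```text
Traceback (most recent call last):
ZeroDivisionError: float division by zero
```

```bash
python3 - <<'E'
from h import *
im=cv2.imread('pics/top0.png'); hsv=cv2.cvtColor(im,cv2.COLOR_BGR2HSV)
print(hsv[191,375],hsv[190,374],hsv[238,376])
def cen(lo,hi):
    m=cv2.inRange(hsv,lo,hi); m[:170]=0;m[250:]=0;m[:,:335]=0;m[:,400:]=0
    M=cv2.moments(m,True); return M['m10']/max(1,M['m00']),M['m01']/max(1,M['m00']),M['m00']
pp=cen((125,80,40),(155,255,255)); ar=cen((3,170,150),(20,255,255))
print(pp,ar)
if pp[2]<9: pp=(375,190.5)
if ar[2]<9: ar=(376,238)
p=ray('top',*pp[:2],.055); a=ray('top',*ar[:2],.05)
w=ray('top',368.5,202.5,.062)
print('purple',p,'arrow',a,'wheel',w, np.linalg.norm(a-w), np.linalg.norm(p-w))
ang=lambda v:np.degrees(np.arctan2(v[1],v[0]))
print(ang(a-w),ang(p-w),(ang(p-w)-ang(a-w))%360)
for n,u in dict(gold=(358,146),silver=(426,180),pink=(310,216),lid=(316,168)).items(): print(n,ray('top',*u,.03))
s=env.get_state();print(ray('wrist',320,200,0.06,s))
E
```

```text
[136 242  99] [136 247  93] [ 12 206 119]
(374.1528662420382, 190.15923566878982, 157.0) (377.8412698412698, 236.015873015873, 63.0)
purple [ 0.54572162 -0.08202422  0.055     ] arrow [ 0.43753432 -0.09013011  0.05      ] wheel [ 0.51560161 -0.06797564  0.062     ] 0.08203244808600196 0.03396436079182697
-164.1567497194134 -25.005300695454974 139.15144902395843
gold [ 0.65828498 -0.04545076  0.03      ]
silver [ 0.5737221  -0.20951814  0.03      ]
pink [0.486089   0.07134078 0.03      ]
lid [0.60379769 0.0574156  0.03      ]
[0.22362947 0.52659854 0.06      ]
```

Request:
servo_tool(
  increments=[
    {"grip": 1,"roll": -7},
    {"grip": 1,"roll": -7},
    {"grip": 1,"roll": -7},
    {"grip": 1,"x": -10,"y": -20},
    {"grip": 1,"x": -17,"y": -36},
  ],
)

```text
invalid input at $.increments[0]: expected keys grip, x, y, z, roll
```

Request:
servo_tool(
  increments=[
    {"grip": 1,"x": -17,"y": -36},
    {"grip": 1,"x": -17,"y": -36},
    {"grip": 1,"x": -17,"y": -36},
    {"grip": 1,"x": -17,"y": -36},
    {"grip": 1,"x": -17,"y": -36},
  ],
)

```text
invalid input at $.increments[0]: expected keys grip, x, y, z, roll
```

Request:
servo_tool(
  increments=[
    {"grip": 1,"x": -17,"y": -36},
    {"grip": 1,"x": -17,"y": -36},
    {"grip": 1,"x": -17,"y": -36},
    {"grip": 1,"x": -17,"y": -36},
    {"grip": 1,"x": -17,"y": -36},
  ],
)

```text
invalid input at $.increments[0]: expected keys grip, x, y, z, roll
```

Request:
servo_tool(
  increments=[
    {"grip": 1,"x": -17,"y": -36},
    {"grip": 1,"x": -17,"y": -36},
    {"grip": 1,"x": -17,"y": -36},
    {"grip": 1,"x": -12,"y": -24},
    {"grip": 1},
  ],
)

```text
invalid input at $.increments[0]: expected keys grip, x, y, z, roll
```

```bash
python3 - <<'E'
from h import *
s=env.get_state(); print(s['clock'],s['tcp_pos'],s['orientation'],s['joint_pos'],s['finger_gap'],s['wrist_force']); 
np.savez('w0',p=s['tcp_pos'],o=s['orientation'])
save('wrist','w0')
E
```

```text
0.05 [0.20488499 0.53671796 0.23042542] [-2.93747891e-04  1.81393631e-01  9.83410154e-01 -8.56142198e-04] [1.06641754e+00 3.13993053e-01 4.50091938e-02 1.30362267e+00
 1.54687121e-05 1.43122449e+00] 0.08536261373626672 [0.6930934  0.75790584 0.09038196]
```

View pics/w0.png

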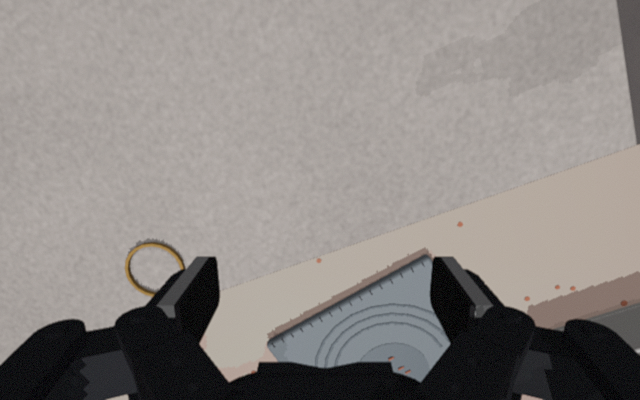

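All four calls were refused because every row needs all five keys, so the arm hasn't moved. The wrist picture is still the start view, with the bangle at (155,268).

Request:
servo_tool(
  increments=[
    {"grip": 1,"x": 0,"y": 0,"z": 0,"roll": -7},
    {"grip": 1,"x": 0,"y": 0,"z": 0,"roll": -7},
    {"grip": 1,"x": 0,"y": 0,"z": 0,"roll": -7},
    {"grip": 1,"x": -10,"y": -20,"z": 0,"roll": 0},
    {"grip": 1,"x": -18,"y": -36,"z": 0,"roll": 0},
  ],
)

```text
clock: 0.52
tcp_pos: [0.2325, 0.4828, 0.2303]
orientation: [-0.0, -0.003, 1.0, 0.0]
wrist_force: [0.4, 0.0, 0.4]
finger_gap: 0.0253
grip_force: 0.0
```

Request:
servo_tool(
  increments=[
    {"grip": 1,"x": -18,"y": -36,"z": 0,"roll": 0},
    {"grip": 1,"x": -18,"y": -36,"z": 0,"roll": 0},
    {"grip": 1,"x": -18,"y": -36,"z": 0,"roll": 0},
    {"grip": 1,"x": -18,"y": -36,"z": 0,"roll": 0},
    {"grip": 1,"x": -18,"y": -36,"z": 0,"roll": 0},
  ],
)

```text
clock: 0.93
tcp_pos: [0.3236, 0.2996, 0.231]
orientation: [-0.0, -0.001, 1.0, -0.0]
wrist_force: [0.1, -0.6, -0.0]
finger_gap: 0.0001
grip_force: 0.0
```

Request:
servo_tool(
  increments=[
    {"grip": 1,"x": -18,"y": -36,"z": 0,"roll": 0},
    {"grip": 1,"x": -18,"y": -36,"z": 0,"roll": 0},
    {"grip": 1,"x": -18,"y": -36,"z": 0,"roll": 0},
    {"grip": 1,"x": -18,"y": -36,"z": 0,"roll": 0},
    {"grip": 1,"x": -18,"y": -36,"z": 0,"roll": 0},
  ],
)

```text
clock: 1.35
tcp_pos: [0.4141, 0.1196, 0.2312]
orientation: [-0.0, -0.001, 1.0, 0.0]
wrist_force: [0.0, 0.5, -0.6]
finger_gap: 0.0
grip_force: 0.0
```

Request:
servo_tool(
  increments=[
    {"grip": 1,"x": -18,"y": -36,"z": 0,"roll": 0},
    {"grip": 1,"x": -18,"y": -36,"z": 0,"roll": 0},
    {"grip": 1,"x": -18,"y": -36,"z": 0,"roll": 0},
    {"grip": 1,"x": -18,"y": -36,"z": 0,"roll": 0},
    {"grip": 1,"x": 0,"y": 0,"z": 0,"roll": 0},
  ],
)

```text
clock: 1.77
tcp_pos: [0.4892, -0.0282, 0.2306]
orientation: [0.001, 0.003, 1.0, -0.001]
wrist_force: [1.0, -0.2, 0.5]
finger_gap: -0.0003
grip_force: 0.0
```

```bash
python3 - <<'E'
from h import *
s=env.get_state(); print(s['clock'],s['tcp_pos'],s['orientation'],s['joint_pos'],s['finger_gap'],s['wrist_force']); 
np.savez('w1',p=s['tcp_pos'],o=s['orientation'])
save('wrist','w1')
E
```

```text
1.7667 [ 0.48915675 -0.02820789  0.23059247] [ 8.57755008e-04  2.51316897e-03  9.99995786e-01 -1.17275764e-03] [-0.22042064  0.14729267 -0.16964892  1.25167272 -0.00191918 -0.21539639] -0.00034634632016180276 [ 0.97909467 -0.22957788  0.4930091 ]
```

View pics/w1.png

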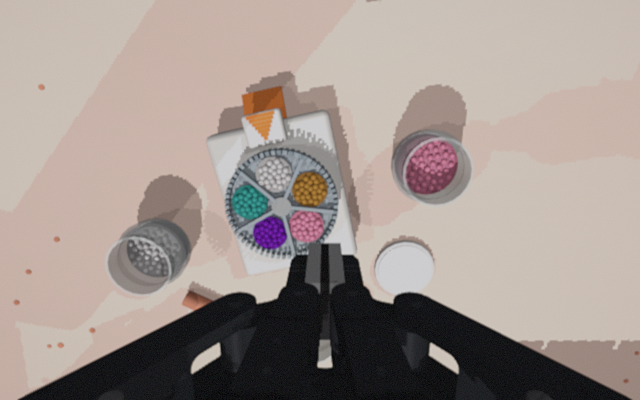

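The wrist view shows the wheel hub at about (281,207), the arrow at (263,125) and purple at (270,233). White is at the arrow. The pink jar is on the right and the silver jar on the left.

```bash
python3 - <<'E'
from h import *
d=np.load('w1.npz'); st=dict(tcp_pos=d['p'],orientation=d['o'])
im=cv2.imread('pics/w1.png'); hsv=cv2.cvtColor(im,cv2.COLOR_BGR2HSV)
def cen(lo,hi,box):
    m=cv2.inRange(hsv,lo,hi); k=np.zeros_like(m); u0,u1,v0,v1=box; k[v0:v1,u0:u1]=m[v0:v1,u0:u1]
    M=cv2.moments(k,True); return M['m10']/max(1,M['m00']),M['m01']/max(1,M['m00']),M['m00']
W=(220,345,145,260)
c={'purple':cen((125,120,40),(150,255,255),W),'teal':cen((75,80,30),(100,255,255),W),'gold':cen((8,120,50),(28,255,255),W),
'pink':cen((155,60,50),(179,255,255),W),'arrow':cen((5,120,180),(20,255,255),(240,290,108,145))}
P={}
for k,v in c.items():
    P[k]=ray('wrist',v[0],v[1],.05 if k=='arrow' else .056,st); print(k,np.round(v),P[k].round(4))
hub=ray('wrist',281,207,.062,st); print('hub',hub)
# circle of the 4 pockets
Q=np.array([P[k][:2] for k in('purple','teal','gold','pink')])
sol=np.linalg.lstsq(np.c_[2*Q,np.ones(4)],(Q**2).sum(1),rcond=None)[0]; ctr=sol[:2]
print('ctr',ctr,'r',np.sqrt(sol[2]+ctr@ctr))
a=P['arrow'][:2]-ctr; print('arrow dist',np.linalg.norm(a)); A=np.degrees(np.arctan2(a[1],a[0])); print(A)
for k in('purple','teal','gold','pink'):
    v=P[k][:2]-ctr; print(k,np.degrees(np.arctan2(v[1],v[0])),(np.degrees(np.arctan2(v[1],v[0]))-A)%360)
E
```

```text
purple [270. 233. 818.] [ 0.5447 -0.0798  0.056 ]
teal [249. 202. 924.] [ 0.5141 -0.0977  0.056 ]
gold [309. 189. 932.] [ 0.5019 -0.041   0.056 ]
pink [306. 226. 898.] [ 0.5377 -0.0448  0.056 ]
arrow [261. 122. 387.] [ 0.4418 -0.0831  0.05  ]
hub [ 0.51713662 -0.06706852  0.062     ]
ctr [ 0.5170437  -0.06734179] r 0.03043367956635555
arrow dist 0.07691400279199102
-168.1498887279421
purple -24.234004042156627 143.9158846857855
teal -95.44979168144455 72.70009704649756
gold 119.8128239492073 287.9627126771494
pink 47.532084745279384 215.6819734732215
```

Request:
servo_tool(
  increments=[
    {"grip": 1,"x": -32,"y": -20,"z": 0,"roll": 0},
    {"grip": 1,"x": -33,"y": -19,"z": 10,"roll": 0},
    {"grip": 1,"x": 0,"y": 0,"z": 40,"roll": 0},
    {"grip": 1,"x": 0,"y": 0,"z": 40,"roll": 0},
    {"grip": 1,"x": 0,"y": 0,"z": 40,"roll": 0},
  ],
)

```text
clock: 2.23
tcp_pos: [0.5515, -0.0605, 0.1]
orientation: [0.0, -0.001, 1.0, 0.0]
wrist_force: [-0.3, -0.9, -0.8]
finger_gap: 0.0
grip_force: 0.0
```

Request:
servo_tool(
  increments=[
    {"grip": 1,"x": 0,"y": 0,"z": 15,"roll": 0},
    {"grip": 1,"x": 0,"y": 0,"z": 10,"roll": 0},
    {"grip": 1,"x": 0,"y": 0,"z": 0,"roll": 0},
    {"grip": 1,"x": 0,"y": 0,"z": 0,"roll": 0},
    {"grip": 1,"x": 0,"y": 0,"z": 0,"roll": 0},
  ],
)

```text
clock: 2.65
tcp_pos: [0.5525, -0.0611, 0.0782]
orientation: [0.002, -0.001, 1.0, -0.0]
wrist_force: [0.5, -0.4, -0.5]
finger_gap: 0.0001
grip_force: 0.0
```

Request:
servo_tool(
  increments=[
    {"grip": 1,"x": -2,"y": -6,"z": 5,"roll": 0},
    {"grip": 1,"x": 0,"y": 0,"z": 5,"roll": 0},
    {"grip": 1,"x": 0,"y": 0,"z": 4,"roll": 0},
    {"grip": 1,"x": 0,"y": 0,"z": 0,"roll": 0},
    {"grip": 1,"x": 0,"y": 0,"z": 0,"roll": 0},
  ],
)

```text
clock: 3.07
tcp_pos: [0.5532, -0.0673, 0.0622]
orientation: [-0.0, -0.001, 1.0, 0.0]
wrist_force: [0.2, 0.2, 0.9]
finger_gap: 0.0002
grip_force: 0.0
```

Request:
servo_tool(
  increments=[
    {"grip": 1,"x": 0,"y": 0,"z": 2,"roll": 0},
    {"grip": 1,"x": 0,"y": 0,"z": 2,"roll": 0},
    {"grip": 1,"x": 0,"y": 0,"z": 0,"roll": 0},
    {"grip": 1,"x": 0,"y": 0,"z": 0,"roll": 0},
    {"grip": 1,"x": 0,"y": 0,"z": 0,"roll": 0},
  ],
)

```text
clock: 3.48
tcp_pos: [0.5533, -0.0673, 0.0587]
orientation: [0.0, -0.001, 1.0, -0.0]
wrist_force: [-0.6, -0.4, 4.7]
finger_gap: -0.0003
grip_force: 2.5
```

Request:
servo_tool(
  increments=[
    {"grip": 1,"x": 0,"y": 0,"z": 1,"roll": 0},
    {"grip": 1,"x": 0,"y": 0,"z": 0,"roll": 0},
    {"grip": 1,"x": 0,"y": 0,"z": 0,"roll": 0},
    {"grip": 1,"x": 0,"y": 0,"z": 0,"roll": 0},
    {"grip": 1,"x": 0,"y": 0,"z": 0,"roll": 0},
  ],
)

```text
clock: 3.9
tcp_pos: [0.5533, -0.0673, 0.0578]
orientation: [0.0, -0.001, 1.0, -0.0]
wrist_force: [-2.0, -0.4, 7.6]
finger_gap: 0.0001
grip_force: 3.3
```

Request:
servo_tool(
  increments=[
    {"grip": 1,"x": 0.1,"y": -2.6,"z": 0,"roll": 4},
    {"grip": 1,"x": 0.1,"y": -2.6,"z": 0,"roll": 4},
    {"grip": 1,"x": 0.1,"y": -2.6,"z": 0,"roll": 4},
    {"grip": 1,"x": 0.1,"y": -2.6,"z": 0,"roll": 4},
    {"grip": 1,"x": 0.1,"y": -2.6,"z": 0,"roll": 4},
  ],
)

```text
clock: 4.32
tcp_pos: [0.552, -0.0793, 0.058]
orientation: [0.001, 0.174, 0.985, 0.001]
wrist_force: [0.9, 3.4, 5.0]
finger_gap: -0.0004
grip_force: 2.8
```

Request:
servo_tool(
  increments=[
    {"grip": 1,"x": 0.1,"y": -2.6,"z": 0.2,"roll": 4},
    {"grip": 1,"x": 0.1,"y": -2.6,"z": 0,"roll": 4},
    {"grip": 1,"x": 0.1,"y": -2.6,"z": 0,"roll": 4},
    {"grip": 1,"x": 0.1,"y": -2.6,"z": 0,"roll": 4},
    {"grip": 1,"x": 0.1,"y": -2.6,"z": 0,"roll": 4},
  ],
)

```text
clock: 4.73
tcp_pos: [0.5461, -0.0907, 0.058]
orientation: [0.002, 0.343, 0.94, 0.001]
wrist_force: [2.1, 1.7, 5.0]
finger_gap: -0.0
grip_force: 2.6
```

Request:
servo_tool(
  increments=[
    {"grip": 1,"x": 0.1,"y": -2.6,"z": 0,"roll": 4},
    {"grip": 1,"x": 0.1,"y": -2.6,"z": 0,"roll": 4},
    {"grip": 1,"x": 0.1,"y": -2.6,"z": 0,"roll": 4},
    {"grip": 1,"x": 0.1,"y": -2.6,"z": 0,"roll": 4},
    {"grip": 1,"x": 0.1,"y": -2.6,"z": 0,"roll": 4},
  ],
)

```text
clock: 5.15
tcp_pos: [0.5365, -0.0994, 0.0581]
orientation: [0.002, 0.501, 0.866, 0.001]
wrist_force: [2.2, 1.5, 6.0]
finger_gap: -0.0003
grip_force: 2.5
```

```bash
python3 - <<'E'
from h import *
s=env.get_state(); p=s['tcp_pos']; c=np.array([.517,-.0673]); v=p[:2]-c
print(p,np.hypot(*v),np.degrees(np.arctan2(v[1],v[0])),s['orientation'],s['wrist_force'])
np.savez('w2',p=p,o=s['orientation'])
a=save('wrist','w2'); b=save('top','t2')
cv2.imwrite('pics/m2.png',np.vstack([cv2.resize(a,None,fx=.8,fy=.7),cv2.resize(b[160:260,300:430],(512,280))])[:,:,::-1])
E
```

```text
[ 0.53645885 -0.09938714  0.05808532] 0.037526412866368736 -58.76579545486693 [0.00172512 0.50052441 0.86571982 0.00124037] [2.23802244 1.53653592 5.99365605]
```

View pics/m2.png

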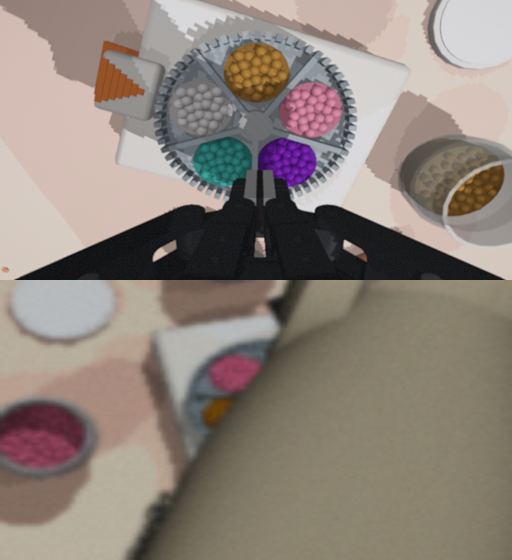

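The closed fingertip sits between teal and purple. White is still close to the arrow, so the wheel may be slipping. I'll measure the wheel angle from the wrist image.

```bash
cat > ang.py <<'E'
from h import *
from scipy.optimize import least_squares
def ang(im,st,A=-168.15):
    hsv=cv2.cvtColor(im,cv2.COLOR_RGB2HSV)
    C={'purple':((125,120,40),(150,255,255)),'teal':((75,80,30),(100,255,255)),'gold':((8,120,50),(28,255,255)),'pink':((155,60,50),(179,255,255))}
    off=dict(purple=0,teal=-288+360-144,gold=144,pink=72)
    Q=[];O=[];c0=np.array([.517,-.0673])
    for k,(l,h) in C.items():
        m=cv2.morphologyEx(cv2.inRange(hsv,l,h),cv2.MORPH_CLOSE,np.ones((7,7)))
        n,_,sta,cen=cv2.connectedComponentsWithStats(m)
        best=None
        for i in range(1,n):
            if sta[i,4]<250: continue
            q=ray('wrist',*cen[i],.056-.003,st)[:2]
            if abs(np.hypot(*(q-c0))-.030)<.012 and (best is None or sta[i,4]>best[1]): best=(q,sta[i,4])
        if best: 
            v=best[0]-c0; off_=dict(purple=0,teal=-72,gold=144,pink=72)[k]
            print(k,best[1],best[0].round(4),round(np.hypot(*v),4),'joint deg',(np.degrees(np.arctan2(v[1],v[0]))-A-off_)%360)
            Q.append(best[0])
    Q=np.array(Q)
    f=least_squares(lambda c:np.hypot(*(Q-c).T)-.0304,c0); print('centre',f.x)
E
python3 - <<'E'
from ang import *
d=np.load('w2.npz'); ang(cv2.imread('pics/w2.png')[:,:,::-1].copy(),dict(tcp_pos=d['p'],orientation=d['o']))
E
```

```text
purple 3553 [ 0.5442 -0.0789] 0.0296 joint deg 145.06868604924395
teal 3971 [ 0.5129 -0.0972] 0.0302 joint deg 142.32254090708983
gold 5341 [ 0.5023 -0.0407] 0.0304 joint deg 143.1105365046182
pink 4862 [ 0.5377 -0.0452] 0.0303 joint deg 143.09090625428775
centre [ 0.51649381 -0.06715796]
```

The wheel is still at its start click, so the finger slipped. Fz was only about 5 to 6 N during the stroke, so I'll press deeper and try a short arc.

Request:
servo_tool(
  increments=[
    {"grip": 1,"x": 0,"y": 0,"z": 0.7,"roll": 0},
    {"grip": 1,"x": 0,"y": 0,"z": 0.7,"roll": 0},
    {"grip": 1,"x": 0,"y": 0,"z": 0,"roll": 0},
    {"grip": 1,"x": 0,"y": 0,"z": 0,"roll": 0},
    {"grip": 1,"x": 0,"y": 0,"z": 0,"roll": 0},
  ],
)

```text
clock: 5.67
tcp_pos: [0.5364, -0.0995, 0.057]
orientation: [0.002, 0.499, 0.867, 0.001]
wrist_force: [0.1, 2.7, 7.7]
finger_gap: 0.0003
grip_force: 3.9
```

Request:
servo_tool(
  increments=[
    {"grip": 1,"x": 0.1,"y": -2.6,"z": 0,"roll": 4},
    {"grip": 1,"x": 0.1,"y": -2.6,"z": 0,"roll": 4},
    {"grip": 1,"x": 0.1,"y": -2.6,"z": 0,"roll": 4},
    {"grip": 1,"x": 0.1,"y": -2.6,"z": 0,"roll": 4},
    {"grip": 1,"x": 0.1,"y": -2.6,"z": 0,"roll": 4},
  ],
)

```text
clock: 6.08
tcp_pos: [0.5253, -0.1044, 0.0574]
orientation: [0.003, 0.643, 0.766, 0.002]
wrist_force: [3.4, -0.1, 7.9]
finger_gap: 0.0002
grip_force: 3.6
```

```bash
python3 - <<'E'
from ang import *
s=env.get_state(); p=s['tcp_pos']; v=p[:2]-np.array([.517,-.0673])
print(s['clock'],p,np.hypot(*v),np.degrees(np.arctan2(v[1],v[0])),s['wrist_force'])
ang(save('wrist','w3'),s)
E
```

```text
6.0833 [ 0.52534386 -0.10441241  0.05738655] 0.038038812018182475 -77.32907484985213 [ 3.43083288 -0.14947738  7.89134777]
purple 3783 [ 0.54  -0.086] 0.0297 joint deg 128.9948254694898
teal 3770 [ 0.5048 -0.0943] 0.0297 joint deg 125.95741504821183
gold 5371 [ 0.5098 -0.0378] 0.0304 joint deg 127.76539542864151
pink 4927 [ 0.5426 -0.0513] 0.0302 joint deg 128.11554025656514
centre [ 0.5166942  -0.06687101]
```

It drags now, with the wheel at 128° after that arc. I'll continue to the next click at 72°, about 56° more.

Request:
servo_tool(
  increments=[
    {"grip": 1,"x": 0.1,"y": -2.6,"z": 0.2,"roll": 4},
    {"grip": 1,"x": 0.1,"y": -2.6,"z": 0,"roll": 4},
    {"grip": 1,"x": 0.1,"y": -2.6,"z": 0,"roll": 4},
    {"grip": 1,"x": 0.1,"y": -2.6,"z": 0,"roll": 4},
    {"grip": 1,"x": 0.1,"y": -2.6,"z": 0,"roll": 4},
  ],
)

```text
clock: 6.55
tcp_pos: [0.5122, -0.1053, 0.0572]
orientation: [0.003, 0.767, 0.642, 0.001]
wrist_force: [1.5, -2.5, 7.8]
finger_gap: 0.0001
grip_force: 3.8
```

Request:
servo_tool(
  increments=[
    {"grip": 1,"x": 0.1,"y": -2.6,"z": 0,"roll": 4},
    {"grip": 1,"x": 0.1,"y": -2.6,"z": 0,"roll": 4},
    {"grip": 1,"x": 0.1,"y": -2.6,"z": 0,"roll": 4},
    {"grip": 1,"x": 0.1,"y": -2.6,"z": 0,"roll": 4},
    {"grip": 1,"x": 0.1,"y": -2.6,"z": 0,"roll": 4},
  ],
)

```text
clock: 6.97
tcp_pos: [0.499, -0.1009, 0.057]
orientation: [0.002, 0.867, 0.499, 0.001]
wrist_force: [-0.9, -2.7, 9.5]
finger_gap: -0.0
grip_force: 4.4
```

Request:
servo_tool(
  increments=[
    {"grip": 1,"x": 0.1,"y": -2.6,"z": 0,"roll": 4},
    {"grip": 1,"x": 0.1,"y": -2.6,"z": 0,"roll": 4},
    {"grip": 1,"x": 0.1,"y": -2.6,"z": 0,"roll": 4},
    {"grip": 1,"x": 0.1,"y": -2.6,"z": 0,"roll": 4},
    {"grip": 1,"x": 0,"y": 0,"z": 0,"roll": 0},
  ],
)

```text
clock: 7.38
tcp_pos: [0.4905, -0.0942, 0.0569]
orientation: [0.002, 0.927, 0.374, 0.001]
wrist_force: [-0.1, -2.8, 9.6]
finger_gap: 0.0001
grip_force: 4.8
```

```bash
python3 - <<'E'
from ang import *
s=env.get_state(); p=s['tcp_pos']; v=p[:2]-np.array([.517,-.0673])
print(s['clock'],p,np.hypot(*v),np.degrees(np.arctan2(v[1],v[0])),s['wrist_force'],s['joint_pos'])
ang(save('wrist','w4'),s)
E
```

```text
7.3833 [ 0.49046754 -0.0942342   0.05694593] 0.03780770474175783 -134.56949026340024 [-0.1061262  -2.83040702  9.59819743] [-3.49689991e-01  2.92147266e-01 -4.39129315e-01  8.35421735e-01
 -1.64438948e-03  2.02559208e+00]
purple 3704 [ 0.513  -0.0966] 0.0295 joint deg 70.37578771675508
teal 3775 [ 0.4877 -0.0705] 0.0295 joint deg 66.40531174660438
gold 5353 [ 0.5389 -0.0462] 0.0305 joint deg 68.10377036190124
pink 4858 [ 0.5439 -0.0812] 0.0303 joint deg 68.90390971092523
centre [ 0.51732196 -0.06672496]
```

The wheel is at about 69°, next to the 72° click. Joint 6 is getting close to its range, so I'll lift, swing back 70° and press again.

Request:
servo_tool(
  increments=[
    {"grip": 1,"x": 0,"y": 0,"z": -15,"roll": 0},
    {"grip": 1,"x": 0.3,"y": 4.6,"z": 0,"roll": -7},
    {"grip": 1,"x": 0.3,"y": 4.6,"z": 0,"roll": -7},
    {"grip": 1,"x": 0.3,"y": 4.6,"z": 0,"roll": -7},
    {"grip": 1,"x": 0.3,"y": 4.6,"z": 0,"roll": -7},
  ],
)

```text
clock: 7.85
tcp_pos: [0.5046, -0.1025, 0.0702]
orientation: [-0.0, 0.807, 0.591, -0.0]
wrist_force: [0.9, 0.1, -0.3]
finger_gap: -0.0002
grip_force: 0.0
```

Request:
servo_tool(
  increments=[
    {"grip": 1,"x": 0.3,"y": 4.6,"z": 0,"roll": -7},
    {"grip": 1,"x": 0.3,"y": 4.6,"z": 0,"roll": -7},
    {"grip": 1,"x": 0.3,"y": 4.6,"z": 0,"roll": -7},
    {"grip": 1,"x": 0.3,"y": 4.6,"z": 0,"roll": -7},
    {"grip": 1,"x": 0.3,"y": 4.6,"z": 0,"roll": -7},
  ],
)

```text
clock: 8.27
tcp_pos: [0.5273, -0.1025, 0.07]
orientation: [-0.0, 0.592, 0.806, 0.0]
wrist_force: [0.5, -0.6, 0.3]
finger_gap: -0.0001
grip_force: 0.0
```

Request:
servo_tool(
  increments=[
    {"grip": 1,"x": 0.3,"y": 4.6,"z": 0,"roll": -7},
    {"grip": 1,"x": 0,"y": 0,"z": 0,"roll": 0},
    {"grip": 1,"x": 0,"y": 0,"z": 0,"roll": 0},
    {"grip": 1,"x": 0,"y": 0,"z": 0,"roll": 0},
    {"grip": 1,"x": 0,"y": 0,"z": 0,"roll": 0},
  ],
)

```text
clock: 8.68
tcp_pos: [0.5312, -0.1009, 0.0703]
orientation: [-0.0, 0.545, 0.839, -0.0]
wrist_force: [0.2, 0.3, -0.2]
finger_gap: -0.0003
grip_force: 0.0
```

```bash
python3 - <<'E'
from ang import *
s=env.get_state(); p=s['tcp_pos']; v=p[:2]-np.array([.517,-.0673])
print(s['clock'],p,np.hypot(*v),np.degrees(np.arctan2(v[1],v[0])),s['orientation'],s['joint_pos'])
ang(save('wrist','w5'),s)
E
```

```text
8.6833 [ 0.53118182 -0.10089991  0.07028771] 0.036470231321462813 -67.11639954654146 [-3.19502585e-04  5.44779858e-01  8.38579039e-01 -2.41451779e-05] [-3.36283139e-01  3.51455740e-01 -3.13781690e-01  9.06191083e-01
  1.04887990e-04  8.15970043e-01]
purple 3280 [ 0.5131 -0.0982] 0.0311 joint deg 71.00556019483516
teal 4242 [ 0.4869 -0.0745] 0.031 joint deg 73.5474564485854
gold 4320 [ 0.5381 -0.045 ] 0.0307 joint deg 70.7999115247028
pink 3720 [ 0.5455 -0.0808] 0.0315 joint deg 70.74226798523685
centre [ 0.51740705 -0.06803087]
```

The wheel has clicked in at 72°. I'll press again and turn the last click.

Request:
servo_tool(
  increments=[
    {"grip": 1,"x": -1,"y": 0,"z": 7,"roll": 0},
    {"grip": 1,"x": 0,"y": 0,"z": 3,"roll": 0},
    {"grip": 1,"x": 0,"y": 0,"z": 3.2,"roll": 0},
    {"grip": 1,"x": 0,"y": 0,"z": 0,"roll": 0},
    {"grip": 1,"x": 0,"y": 0,"z": 0,"roll": 0},
  ],
)

```text
clock: 9.15
tcp_pos: [0.5325, -0.1022, 0.0576]
orientation: [0.001, 0.544, 0.839, 0.0]
wrist_force: [-0.9, -0.7, 5.0]
finger_gap: -0.0002
grip_force: 2.8
```

Request:
servo_tool(
  increments=[
    {"grip": 1,"x": 0,"y": 0,"z": 0.2,"roll": 0},
    {"grip": 1,"x": 0.1,"y": -2.6,"z": 0,"roll": 4},
    {"grip": 1,"x": 0.1,"y": -2.6,"z": 0,"roll": 4},
    {"grip": 1,"x": 0.1,"y": -2.6,"z": 0,"roll": 4},
    {"grip": 1,"x": 0.1,"y": -2.6,"z": 0,"roll": 4},
  ],
)

```text
clock: 9.57
tcp_pos: [0.5243, -0.1052, 0.0582]
orientation: [0.002, 0.657, 0.754, 0.001]
wrist_force: [4.1, 0.8, 4.4]
finger_gap: 0.0002
grip_force: 2.5
```

Request:
servo_tool(
  increments=[
    {"grip": 1,"x": 0.1,"y": -2.6,"z": 0,"roll": 4},
    {"grip": 1,"x": 0.1,"y": -2.6,"z": 0,"roll": 4},
    {"grip": 1,"x": 0.1,"y": -2.6,"z": 0,"roll": 4},
    {"grip": 1,"x": 0.1,"y": -2.6,"z": 0,"roll": 4},
    {"grip": 1,"x": 0.1,"y": -2.6,"z": 0,"roll": 4},
  ],
)

```text
clock: 9.98
tcp_pos: [0.5117, -0.1052, 0.0584]
orientation: [0.002, 0.778, 0.628, 0.002]
wrist_force: [3.2, -0.6, 5.8]
finger_gap: -0.0001
grip_force: 3.0
```

Request:
servo_tool(
  increments=[
    {"grip": 1,"x": 0.1,"y": -2.6,"z": 0,"roll": 4},
    {"grip": 1,"x": 0.1,"y": -2.6,"z": 0,"roll": 4},
    {"grip": 1,"x": 0.1,"y": -2.6,"z": 0,"roll": 4},
    {"grip": 1,"x": 0.1,"y": -2.6,"z": 0,"roll": 4},
    {"grip": 1,"x": 0,"y": 0,"z": 0,"roll": 0},
  ],
)

```text
clock: 10.4
tcp_pos: [0.5011, -0.1019, 0.0584]
orientation: [0.002, 0.858, 0.514, 0.001]
wrist_force: [-0.0, -2.2, 7.7]
finger_gap: 0.0
grip_force: 4.0
```

```bash
python3 - <<'E'
from ang import *
s=env.get_state(); p=s['tcp_pos']; v=p[:2]-np.array([.517,-.0673])
print(s['clock'],p,np.hypot(*v),np.degrees(np.arctan2(v[1],v[0])),s['wrist_force'],s['joint_pos'])
ang(save('wrist','w6'),s)
E
```

```text
10.4 [ 0.50106057 -0.10194846  0.05840942] 0.038138974212410554 -114.7039825985005 [-0.03725079 -2.19473639  7.70294881] [-3.57232373e-01  3.10198210e-01 -4.08732308e-01  8.47243817e-01
 -9.99575287e-04  1.70447186e+00]
purple 2325 [ 0.5065 -0.09  ] 0.025 joint deg 53.24135162115485
teal 4350 [ 0.4869 -0.0636] 0.0303 joint deg 53.192368720277045
gold 5203 [ 0.5436 -0.0526] 0.0304 joint deg 53.01343148939728
pink 4425 [ 0.5392 -0.0881] 0.0304 joint deg 52.96857656302453
centre [ 0.51763706 -0.06420317]
```

It slipped for the first part. The wheel is at 53° and now dragging, so I'll press 0.8 mm more and continue.

Request:
servo_tool(
  increments=[
    {"grip": 1,"x": 0,"y": 0,"z": 0.8,"roll": 0},
    {"grip": 1,"x": 0,"y": 0,"z": 0,"roll": 0},
    {"grip": 1,"x": 0.1,"y": -2.6,"z": 0,"roll": 4},
    {"grip": 1,"x": 0.1,"y": -2.6,"z": 0,"roll": 4},
    {"grip": 1,"x": 0.1,"y": -2.6,"z": 0,"roll": 4},
  ],
)

```text
clock: 10.87
tcp_pos: [0.4949, -0.0982, 0.0576]
orientation: [0.002, 0.907, 0.421, 0.001]
wrist_force: [-0.1, -3.0, 7.0]
finger_gap: -0.0001
grip_force: 3.6
```

Request:
servo_tool(
  increments=[
    {"grip": 1,"x": 0.1,"y": -2.6,"z": 0,"roll": 4},
    {"grip": 1,"x": 0.1,"y": -2.6,"z": 0,"roll": 4},
    {"grip": 1,"x": 0.1,"y": -2.6,"z": 0,"roll": 4},
    {"grip": 1,"x": 0.1,"y": -2.6,"z": 0,"roll": 4},
    {"grip": 1,"x": 0.1,"y": -2.6,"z": 0,"roll": 4},
  ],
)

```text
clock: 11.28
tcp_pos: [0.4856, -0.0877, 0.0573]
orientation: [0.002, 0.966, 0.257, 0.001]
wrist_force: [-0.5, -2.5, 7.3]
finger_gap: -0.0
grip_force: 3.8
```

Request:
servo_tool(
  increments=[
    {"grip": 1,"x": 0.1,"y": -2.6,"z": 0,"roll": 4},
    {"grip": 1,"x": 0.1,"y": -2.6,"z": 0,"roll": 4},
    {"grip": 1,"x": 0.1,"y": -2.6,"z": 0,"roll": 4},
    {"grip": 1,"x": 0.1,"y": -2.6,"z": 0,"roll": 4},
    {"grip": 1,"x": 0,"y": 0,"z": 0,"roll": 0},
  ],
)

```text
clock: 11.7
tcp_pos: [0.4813, -0.0768, 0.0571]
orientation: [0.0, 0.993, 0.121, 0.001]
wrist_force: [-1.0, 1.6, 8.5]
finger_gap: 0.0001
grip_force: 4.1
```

```bash
python3 - <<'E'
from ang import *
s=env.get_state(); p=s['tcp_pos']; v=p[:2]-np.array([.517,-.0673])
print(s['clock'],p,np.hypot(*v),np.degrees(np.arctan2(v[1],v[0])),s['wrist_force'],s['joint_pos'])
ang(save('wrist','w7'),s)
E
```

```text
11.7 [ 0.48127472 -0.07683103  0.05706874] 0.036974802704085936 -165.06216719632786 [-0.98454884  1.57018997  8.5203505 ] [-3.23259434e-01  2.73131341e-01 -4.65837968e-01  8.30116943e-01
  9.86284307e-05  2.57566314e+00]
purple 2238 [ 0.4935 -0.0728] 0.0241 joint deg 1.4373432696929456
teal 4351 [ 0.5018 -0.0416] 0.0299 joint deg 0.7757280138398528
gold 5127 [ 0.5452 -0.079 ] 0.0305 joint deg 1.6495107336081674
pink 4372 [ 0.5148 -0.0972] 0.03 joint deg 1.8782755849190238
centre [ 0.52048809 -0.06555742]
```

The wheel is at about 1.4°, which is on purple. I'll lift straight up and check.

Request:
servo_tool(
  increments=[
    {"grip": 1,"x": 0,"y": 0,"z": -5,"roll": 0},
    {"grip": 1,"x": 0,"y": 0,"z": -15,"roll": 0},
    {"grip": 1,"x": 0,"y": 0,"z": -30,"roll": 0},
    {"grip": 1,"x": 0,"y": 0,"z": -35,"roll": 0},
    {"grip": 1,"x": 0,"y": 0,"z": -35,"roll": 0},
  ],
)

```text
clock: 12.17
tcp_pos: [0.4795, -0.0765, 0.1767]
orientation: [-0.001, 0.992, 0.122, -0.001]
wrist_force: [2.0, -0.6, 0.6]
finger_gap: -0.0001
grip_force: 0.0
```

Request:
servo_tool(
  increments=[
    {"grip": 1,"x": 0,"y": 0,"z": 0,"roll": 0},
    {"grip": 1,"x": 0,"y": 0,"z": 0,"roll": 0},
    {"grip": 1,"x": 0,"y": 0,"z": 0,"roll": 0},
    {"grip": 1,"x": 0,"y": 0,"z": 0,"roll": 0},
    {"grip": 1,"x": 0,"y": 0,"z": 0,"roll": 0},
  ],
)

```text
clock: 12.58
tcp_pos: [0.4796, -0.0764, 0.1746]
orientation: [-0.001, 0.992, 0.123, -0.001]
wrist_force: [0.1, -0.4, -0.7]
finger_gap: 0.0002
grip_force: 0.0
```

```bash
python3 - <<'E'
from ang import *
s=env.get_state(); print(s['clock'],s['tcp_pos'],s['wrist_force'])
ang(save('wrist','w8'),s)
E
```

```text
12.5833 [ 0.47960735 -0.07643011  0.17463453] [ 0.05487929 -0.36760552 -0.74789865]
purple 1418 [ 0.4867 -0.0736] 0.031 joint deg 359.8815858071663
teal 1541 [ 0.5013 -0.0408] 0.0308 joint deg 0.8060954958313573
gold 1650 [ 0.5445 -0.0799] 0.0303 joint deg 359.5045659474056
pink 1557 [ 0.5133 -0.0978] 0.0308 joint deg 359.222194879844
centre [ 0.51651743 -0.0674778 ]
```

View pics/w8.png

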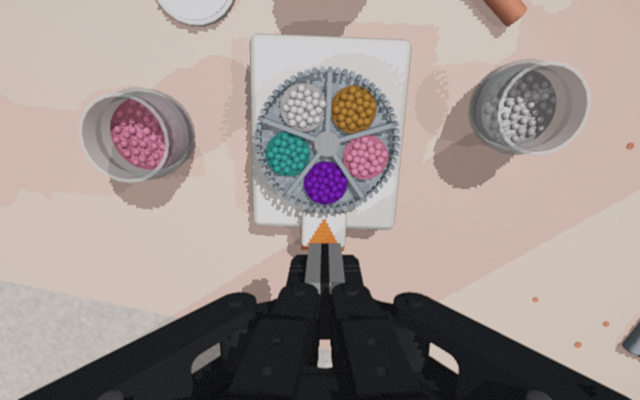

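The purple pocket at (325,183) is lined up with the arrow at (323,232). The hand is clear, and the selector and jars haven't moved.

```bash
python3 -c "
from workcell import env
print(env.hand_in())"
```

```text
the job is handed in; nothing more can be done
None
```

The purple pocket is clicked in at the orange arrow (last camera reading within about 1° of zero), the hand is clear of the selector, and the job is handed in at about 12.6 s; no verdict was returned.

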